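# Find the loose housing bolt and hold its cover open

### The job

Lift the loose black cap off the middle bolt of the bearing housing and stow it, same way up, right down in the recess of the wooden holder. Then, with the fingertips, tap the three bolt heads in turn, first left, then middle, then right as the robot sees them: the loose bolt sinks well down under a tap of a few newtons and stays down. Lift the hinged cover plate of that bolt to at least 45 degrees and finish while still holding it open, the other two covers shut and the clamp and wrench left where they lie.

Things in the scene. Friction and masses are not known exactly. Their poses are not given: they have to be found in the camera images.
- housing: dark steel bearing housing, a fixed block 130 mm (its x) by 262 mm (its y), flat top 60 mm up. Origin at the centre of its underside; its -x side faces the robot, +y is to the robot's left; yaw varies. On it stand three identical stations side by side along y (left at y +90 mm, middle at 0, right at -90 mm), each a bolt with a hinged cover plate
- holder: fixed dark wooden block, 78 x 78 x 30 mm, with one round recess 44 mm across and 12 mm deep in the centre of its top; it stands to the left or right of the housing. Origin at the centre of its underside, z up
- cap_center (a point): loose black round protector cap, an upturned cup 36 mm in outer diameter and 42 mm tall, 40 to 85 g, open below (bore 26 mm wide, 20 mm deep). It stands over the middle bolt, carried by the bolt's head, mouth down 2 mm clear of the cover plate. Point at its centre, 21 mm above its mouth rim; z points up
- bolt_left_top (a point): centre of the top of the left bolt's head, a steel cylinder 20 mm in diameter that stands 22 mm above the cover plate (89 mm above the bench) when not sunk
- bolt_left (a joint): how far the left bolt has sunk, m: 0 at the start. One bolt of the three is loose, which one varies: a tap on its head (more than about 3 N down) makes it sink up to 0.009, and it stays sunk; a tight bolt gives less than 0.002
- cover_left_bar (a point): middle of the round grip bar of the left cover, 10 mm in diameter, 52 mm long along the housing's y, on two posts of 8 mm diameter 44 mm apart at the near edge of the plate; bar centre 30 mm above the plate's upper face and 50 mm nearer the robot than the bolt, nothing between bar and bolt
- cover_left (a joint): opening angle of the left cover, rad: 0 shut (flat), growing as the near edge with the bar is lifted, at most 1.25; it falls shut when let go (0.22 kg). Aluminium plate 88 x 56 x 6 mm with a window that clears the bolt head; the hinge line runs along the housing's y, 30 mm beyond the bolt, 64 mm above the bench: closed, the bar's centre is 80 mm nearer the robot than the hinge and 33 mm above it
- bolt_middle_top (a point): centre of the top of the middle bolt's head, a steel cylinder 20 mm in diameter that stands 22 mm above the cover plate (89 mm above the bench) when not sunk
- bolt_middle (a joint): how far the middle bolt has sunk, m: 0 at the start. One bolt of the three is loose, which one varies: a tap on its head (more than about 3 N down) makes it sink up to 0.009, and it stays sunk; a tight bolt gives less than 0.002
- cover_middle_bar (a point): middle of the round grip bar of the middle cover, 10 mm in diameter, 52 mm long along the housing's y, on two posts of 8 mm diameter 44 mm apart at the near edge of the plate; bar centre 30 mm above the plate's upper face and 50 mm nearer the robot than the bolt, nothing between bar and bolt
- cover_middle (a joint): opening angle of the middle cover, rad: 0 shut (flat), growing as the near edge with the bar is lifted, at most 1.25; it falls shut when let go (0.22 kg). Aluminium plate 88 x 56 x 6 mm with a window that clears the bolt head; the hinge line runs along the housing's y, 30 mm beyond the bolt, 64 mm above the bench: closed, the bar's centre is 80 mm nearer the robot than the hinge and 33 mm above it
- bolt_right_top (a point): centre of the top of the right bolt's head, a steel cylinder 20 mm in diameter that stands 22 mm above the cover plate (89 mm above the bench) when not sunk
- bolt_right (a joint): how far the right bolt has sunk, m: 0 at the start. One bolt of the three is loose, which one varies: a tap on its head (more than about 3 N down) makes it sink up to 0.009, and it stays sunk; a tight bolt gives less than 0.002
- cover_right_bar (a point): middle of the round grip bar of the right cover, 10 mm in diameter, 52 mm long along the housing's y, on two posts of 8 mm diameter 44 mm apart at the near edge of the plate; bar centre 30 mm above the plate's upper face and 50 mm nearer the robot than the bolt, nothing between bar and bolt
- cover_right (a joint): opening angle of the right cover, rad: 0 shut (flat), growing as the near edge with the bar is lifted, at most 1.25; it falls shut when let go (0.22 kg). Aluminium plate 88 x 56 x 6 mm with a window that clears the bolt head; the hinge line runs along the housing's y, 30 mm beyond the bolt, 64 mm above the bench: closed, the bar's centre is 80 mm nearer the robot than the hinge and 33 mm above it
- clamp_center (a point): bystander: loose steel toolmaker's clamp, about 100 x 130 mm, 18 mm tall, on the side of the housing away from the holder; point at its middle
- wrench: bystander: loose open-ended wrench, 160 mm long, flat on the bench to the left of the housing, farther from the robot than the holder or clamp there; origin near its middle
Not all that is in view belongs to the job. Of the things that look like the part that bears cap_center, the largest one is meant. There is more than one size of the holder; the job needs the smaller.

How it is judged:
By the outcome, as a careful person would: the job done as asked, in the order asked, and still so for the second after the job is handed in, while the arm keeps its last pose, push and grip.
It also fails if it takes over 72 s, if anything falls off the work surface, if the arm or the gripper's body presses on something with over 40 N, if the wrist force passes 120 N, or if a joint passes its speed limit or range.

### The arm

A 7-joint arm with a two-finger parallel gripper is mounted at the origin on the work surface. World frame = base frame: x ahead of the robot, y to its left, z up, the work surface at z = 0. Lengths are in m, angles in rad, forces in N, time in s.
With the tool pointing down it reaches from about 0.35 to 0.9 m from the base axis. Payload 8.1 kg.
Tool frame: the origin (TCP) lies midway between the tips of the shut fingers; the grasp point (between the pads) lies 19 mm behind it; z points along the fingers, x is the direction in which the jaws open and shut, and the axes are right-handed (so a half turn about z gives the same grasp; the last joint's range is limited). The gripper opens to 92 mm and grips with 3 to 60 N. Pads are 19 mm wide; open, the fingers measure 130 mm over their backs; the gripper's body (75 mm by 190 mm) begins 47 mm behind the grasp point.
Start: joints at [-1.206, 0.434, 0.025, 1.573, -0.012, 1.134, -0.075], TCP at [0.282, 0.558, 0.227] pointing down, gripper open.
Joint ranges: [-2.62, 2.62], [-0.44, 2.09], [-1.27, 1.32], [0.08, 2.57], [-1.32, 4.46], [0.12, 2], [-2.74, 2.74]. Speed limits (rad/s): [2.22, 2.22, 3.01, 3.01, 3.14, 3.14, 3.14].

### API

Orientations are given as a rotation vector (axis times angle).
In Python, from cell import arm gives the robot as it stands. The module is installed in compiled form; this text tells all that it offers.
- The arm moves only by the tool play_rows, never from a script. Its argument "motion" is a list of rows, each a list of 7 numbers: the gripper's target within -1 to 1 (fully open at 1, half-way at 0, shut at -1), then the shift along the tool's x, y, z in mm, then the turn, a rotation vector about the tool's x, y, z in rad. In form: [[claw, tx, ty, tz, ax, ay, az], ...]. A call has 1 to 10 rows; each row is the pose to reach, as a shift and turn from the pose measured when the call began, along the tool's axes at that moment; what a row does not reach only later rows make up. A row lasts 1/10 s, in which the tool goes at most 50 mm and 8.59 degrees, less where a joint would pass 70% of its speed; a pose out of reach is approached as far as the arm can. A call with a gripper value outside its range is refused whole. The fingers move at their own pace and stop on an object; "force" is the grip in N (left out, the last holds). Time passes only in rows, so rows that repeat a pose let the fingers close. It gives the time, the measured TCP pose, the force and the opening at its end, in the units of the state.
- arm.observe(): the state, without advancing time (a new reading comes with each control period).
- arm.get_image(name): name is "scene" or "side" or "wrist"; returns a dict with "img" (400x640x3 uint8, blue, green, red), "depth" (400x640 float32, m along the optical axis (not along the pixel's ray), 0 where there is no reading), "K" (3x3 intrinsics, pixels), "rvec" (rotation vector, rad) and "tvec" (3), from world to camera coordinates, as OpenCV has them. Camera axes: x right, y down, z forward; pixel columns grow to the right and rows downward; lengths in m; the calibration is good to about 2 mm. A picture is of the moment at which its call begins.
- arm.sign_off(): hands the job in, once; it reports no verdict.
Trained networks look in a picture, given as the dict that the camera call returned (one of the last four; its "shot" number tells which), for a name from the list of things; names that differ only in an ending like _2 or _b are one class to them, and where a whole thing is asked for, a point or a joint stands for the part that bears it (a point fixed in the world has none). Each returns a list of dicts, best first, with "score" (0 to 1); they miss things now and then, are a little off and sometimes report something else, mostly with a low value. They report only what shows in the picture. A call takes as long as a camera call. They do not tell look-alikes from the thing itself.
- arm.look_for(picture, query): "box" ([left, top, width, height] as shares, 0 to 1, of the picture: columns of its width, rows of its height, round what is visible of it).
The state is a dict: "clock": time; "joints": joint angles; "dq": joint speeds; "joint_efforts": joint torques, N m; "position": TCP position; "ee_rot": TCP orientation; "force": force on the tool from outside, world axes, zero at the start; "ft_torque": the same for the moment, N m; "width": opening from 0.0 (shut) to 1.0 (fully open).
Only numpy, scipy, OpenCV 4.12 (cv2) and the standard library are available. Lean on these libraries where they do the work, as an engineer would, in place of code of your own. Each camera call takes 0.05 s, during which the arm holds its last target. There are 200 camera calls.

## Working session

There is one attempt and no reset: what is moved stays moved. The work goes in short steps, Python scripts to look and compute and a tool call to move; the robot and the scene stay as the last step left them, time stands still between calls to the robot, and variables do not carry over. Pictures are saved under pics/ and viewed, on a budget of 10 in all, crops included, one or two more only if the job needs it, and the job is handed in when it is done.

Besides the shell and the picture viewer there is one more tool, called after "Emit:" in YAML: its name, and indented under it one key for each argument. play_rows: Moves the arm, as the interface text tells. Its arguments: {"type":"object","properties":{"motion":{"type":"array"},"force":{"type":"number"}},"required":["motion"]}

```bash
mkdir -p pics; cat > h.py <<'E'
import numpy as np, cv2
from cell import arm
def shot(n,save=None):
    p=arm.get_image(n)
    if save: cv2.imwrite('pics/'+save,p['img'])
    return p
def cloud(p):
    K=p['K'];d=p['depth'];R=cv2.Rodrigues(np.array(p['rvec'],float))[0];t=np.array(p['tvec'],float).ravel()
    v,u=np.mgrid[:d.shape[0],:d.shape[1]]
    c=np.stack([(u-K[0,2])/K[0,0]*d,(v-K[1,2])/K[1,1]*d,d],-1)
    w=(c-t)@R
    w[d<=0]=np.nan
    return w
def proj(p,X):
    return cv2.projectPoints(np.array(X,float).reshape(-1,1,3),np.array(p['rvec'],float),np.array(p['tvec'],float),p['K'],None)[0][:,0]
def st():
    s=arm.observe()
    print({k:np.round(s[k],4).tolist() for k in('clock','position','ee_rot','force','width','joints')});return s
def totool(target,rot=None):
    s=arm.observe();R=cv2.Rodrigues(np.array(s['ee_rot'],float))[0]
    return R.T@(np.array(target)-s['position'])*1000
E
cat > a.py <<'E'
from h import *
a=shot('scene','scene0.png');b=shot('side','side0.png')
for n,p in(('scene',a),('side',b)):
    w=cloud(p);np.save(n+'.npy',w)
    for q in('housing','holder','cap_center','clamp_center','wrench'):
        for r in arm.look_for(p,q)[:3]:
            x,y,W,H=np.array(r['box'])*[640,400,640,400]
            c=w[int(y+H/2),int(x+W/2)]
            print(n,q,round(r['score'],2),[int(i) for i in(x,y,W,H)],np.round(c,3))
st()
cv2.imwrite('pics/both.png',cv2.resize(np.vstack([a['img'],b['img']]),(480,600)))
E
python3 a.py
```

```text
scene housing 0.57 [258, 199, 110, 70] [0.605 0.003 0.059]
scene holder 0.96 [209, 167, 32, 27] [ 0.479 -0.337  0.014]
scene holder 0.86 [228, 130, 37, 32] [ 0.316 -0.349  0.024]
scene cap_center 0.7 [303, 213, 9, 21] [ 0.616 -0.007  0.107]
scene cap_center 0.63 [272, 261, 8, 14] [ 0.722 -0.049  0.024]
scene cap_center 0.37 [213, 166, 27, 27] [ 0.476 -0.335  0.016]
scene clamp_center 0.84 [406, 238, 47, 32] [ 0.5    0.307 -0.002]
scene wrench 0.62 [404, 263, 21, 50] [0.633 0.293 0.007]
side housing 0.95 [280, 158, 110, 114] [ 0.562 -0.05   0.06 ]
side holder 0.98 [240, 353, 81, 45] [ 0.323 -0.324  0.036]
side holder 0.68 [238, 127, 39, 38] [0.495 0.275 0.016]
side holder 0.58 [327, 325, 61, 60] [ 0.469 -0.34   0.016]
side cap_center 0.85 [335, 181, 15, 21] [ 0.589 -0.029  0.104]
side cap_center 0.67 [385, 201, 9, 20] [ 0.697 -0.066  0.026]
side cap_center 0.55 [236, 126, 41, 36] [0.495 0.281 0.015]
side clamp_center 0.72 [237, 127, 41, 40] [0.493 0.276 0.013]
side wrench 0.7 [277, 123, 48, 22] [0.624 0.283 0.008]
{'clock': 0.6, 'position': [0.2818, 0.5579, 0.2268], 'ee_rot': [-2.6758, -1.646, -0.0001], 'force': [0.0346, -0.2249, 0.6017], 'width': 0.9958, 'joints': [-1.2056, 0.4345, 0.025, 1.5732, -0.0116, 1.134, -0.0751]}
```

View pics/scene0.png

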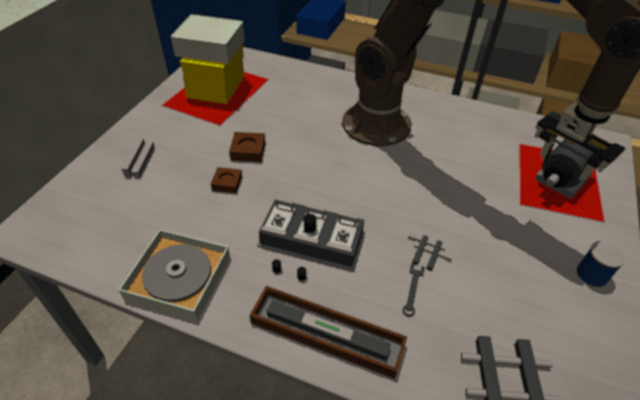

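The scene view shows the housing at about (310,230) with the cap at (310,222). The small holder is at (227,180), with the larger look-alike at (247,146). Two small decoy caps stand at (277,266) and (302,273), and the clamp and wrench are at (428,250) and (411,290).

```bash
cat > b.py <<'E'
from h import *
for n in('scene','side'):
    w=np.load(n+'.npy').reshape(-1,3)
    def rect(lo,hi,x0,x1,y0,y1):
        m=(w[:,2]>lo)&(w[:,2]<hi)&(w[:,0]>x0)&(w[:,0]<x1)&(w[:,1]>y0)&(w[:,1]<y1)
        P=w[m][:,:2].astype(np.float32);return len(P),np.round(np.array(cv2.minAreaRect(P*1000)[0])/1000,4),np.round(cv2.minAreaRect(P*1000)[1:][0],1),cv2.minAreaRect(P*1000)[2], np.median(w[m],0).round(4)
    print(n,'housing',rect(.045,.072,.48,.72,-.2,.2))
    print(n,'cap',rect(.112,.14,.5,.7,-.1,.1),)
    print(n,'holder',rect(.022,.04,.42,.54,-.4,-.27))
    print(n,'holder2',rect(.022,.06,.26,.40,-.42,-.27))
R=cv2.Rodrigues(np.array(arm.observe()['ee_rot']))[0];print(R.round(3))
E
python3 b.py
```

```text
scene housing (3267, array([ 0.5793, -0.0107]), array([135.4, 262. ]), 5.403684616088867, array([0.5966, 0.005 , 0.0605]))
scene cap (5, array([ 0.6041, -0.0187]), array([14. ,  6.4]), 11.940914154052734, array([ 0.5997, -0.0204,  0.1127]))
scene holder (400, array([ 0.4756, -0.3366]), array([84.1, 79.9]), 15.225756645202637, array([ 0.4792, -0.3366,  0.0277]))
scene holder2 (708, array([ 0.3117, -0.3486]), array([114.7, 104.8]), 17.54938316345215, array([ 0.3196, -0.3475,  0.0364]))
side housing (4510, array([ 0.573 , -0.0144]), array([137.3, 266.2]), 5.205787658691406, array([ 0.5674, -0.0424,  0.0601]))
side cap (10, array([ 0.5906, -0.0161]), array([19. , 30.9]), 14.55975341796875, array([ 0.5908, -0.0163,  0.1125]))
side holder (1400, array([ 0.4726, -0.3404]), array([79.3, 79.3]), 14.30933952331543, array([ 0.471 , -0.3431,  0.0287]))
side holder2 (1966, array([ 0.3152, -0.3503]), array([ 96.3, 104. ]), 18.268451690673828, array([ 0.3267, -0.3318,  0.0378]))
[[ 0.451  0.893  0.   ]
 [ 0.893 -0.451  0.   ]
 [ 0.    -0.    -1.   ]]
```

View pics/side0.png

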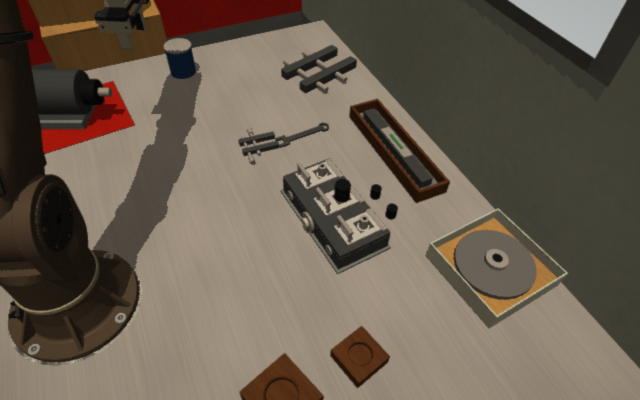

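The side view confirms the layout: the small holder is at (360,356) and the cap on the middle station at (342,190). I'll approach above the housing now.

Emit:
play_rows:
  motion:
    - [1,-386,507,-103,0,0,-0.56]
    - [1,-386,507,-103,0,0,-0.56]
    - [1,-386,507,-103,0,0,-0.56]
    - [1,-386,507,-103,0,0,-0.56]
    - [1,-386,507,-103,0,0,-0.56]
    - [1,-386,507,-103,0,0,-0.56]
    - [1,-386,507,-103,0,0,-0.56]
    - [1,-386,507,-103,0,0,-0.56]
    - [1,-386,507,-103,0,0,-0.56]
    - [1,-386,507,-103,0,0,-0.56]

```text
clock: 1.6
position: [0.498, 0.112, 0.3072]
ee_rot: [2.116, 2.321, 0.001]
force: [1.0, 0.2, -0.7]
width: 1.002
```

```bash
cat > t.py <<'E'
from h import *
import sys
# args: x y z yaw_deg_of_tool_x [tilt]
a=[float(i) for i in sys.argv[1:]]
s=st();R=cv2.Rodrigues(np.array(s['ee_rot'],float))[0]
c,d=np.cos(np.radians(a[3])),np.sin(np.radians(a[3]))
T=np.array([[c,d,0],[d,-c,0],[0,0,-1]])
print('shift',totool(a[:3]).round(1),'turn',cv2.Rodrigues(R.T@T)[0].ravel().round(3))
E
python3 t.py .56 -.015 .33 95.3
```

```text
{'clock': 1.6, 'position': [0.498, 0.112, 0.3072], 'ee_rot': [2.1165, 2.3213, 0.0014], 'force': [1.0393, 0.2277, -0.7021], 'width': 1.0023, 'joints': [-0.452, 0.1825, 0.1513, 1.7321, -0.0292, 1.2283, 1.3696]}
shift [-132.2   50.   -22.8] turn [ 0.001 -0.    -0.   ]
```

Emit:
play_rows:
  motion:
    - [1,-132,50,-23,0,0,0]
    - [1,-132,50,-23,0,0,0]
    - [1,-132,50,-23,0,0,0]
    - [1,-132,50,-23,0,0,0]
    - [1,-132,50,-23,0,0,0]
    - [1,-132,50,-23,0,0,0]

```text
clock: 2.2
position: [0.5595, -0.0134, 0.3299]
ee_rot: [-2.114, -2.323, -0.002]
force: [0.0, 0.6, 1.1]
width: 1.001
```

```bash
cat > c.py <<'E'
from h import *
s=st();p=shot('wrist','wrist1.png');w=cloud(p)
np.save('w1.npy',w)
print('cam',(-cv2.Rodrigues(np.array(p['rvec']))[0].T@np.array(p['tvec']).ravel()).round(3))
for q in('housing','cap_center','bolt_left_top','cover_left_bar','holder'):
    for r in arm.look_for(p,q)[:4]:
        x,y,W,H=np.array(r['box'])*[640,400,640,400]
        print(q,round(r['score'],2),[int(i) for i in(x,y,W,H)],np.round(w[int(y+H/2),int(x+W/2)],4))
f=w.reshape(-1,3);
def rect(lo,hi,m2=True):
    m=(f[:,2]>lo)&(f[:,2]<hi)&m2
    return f[m]
for nm,lo,hi in(('housing',.05,.072),('captop',.105,.118),('head',.084,.093),('bar',.096,.104)):
    P=rect(lo,hi);print(nm,len(P),P.min(0).round(3),P.max(0).round(3),np.median(P,0).round(4),cv2.minAreaRect((P[:,:2]*1000).astype(np.float32)))
E
python3 c.py
```

```text
{'clock': 2.2, 'position': [0.5595, -0.0134, 0.3299], 'ee_rot': [-2.1144, -2.3226, -0.0016], 'force': [0.0348, 0.5964, 1.0707], 'width': 1.0005, 'joints': [-0.2582, 0.2571, 0.2443, 1.5867, -0.065, 1.3055, 1.66]}
cam [ 0.48  -0.021  0.488]
housing 0.89 [214, 114, 207, 113] [ 0.5664 -0.0137  0.0668]
cap_center 0.66 [318, 242, 15, 21] [0.6948 0.0101 0.0307]
cap_center 0.62 [301, 184, 35, 33] [ 0.5928 -0.01    0.1107]
cap_center 0.56 [273, 241, 17, 22] [ 0.7012 -0.0566  0.0306]
bolt_left_top 0.52 [379, 187, 19, 18] [0.5852 0.0763 0.0877]
cover_left_bar 0.71 [365, 150, 52, 69] [0.576  0.0845 0.0597]
holder 0.77 [29, 31, 93, 74] [ 0.4706 -0.3382  0.0186]
housing 17109 [ 0.501 -0.233  0.05 ] [0.894 0.123 0.072] [ 0.5701 -0.0147  0.0604] ((639.569091796875, -82.5916748046875), (257.8586120605469, 474.5948181152344), 41.80556106567383)
captop 699 [ 0.579 -0.027  0.105] [0.613 0.007 0.113] [ 0.5956 -0.01    0.1106] ((595.8280639648438, -10.274118423461914), (34.64984893798828, 34.166015625), 5.8614821434021)
head 466 [ 0.537 -0.108  0.084] [0.613 0.089 0.092] [ 0.5937 -0.0131  0.0887] ((574.0370483398438, -11.495307922363281), (63.099308013916016, 198.39581298828125), 4.9102935791015625)
bar 1180 [ 0.532 -0.13   0.096] [0.592 0.102 0.104] [ 0.546  -0.0113  0.1007] ((566.6263427734375, -12.343498229980469), (50.10664749145508, 232.020263671875), 5.14462423324585)
```

View pics/wrist1.png

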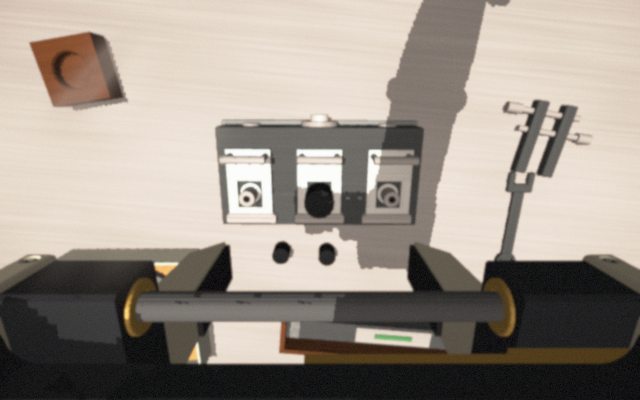

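The wrist view shows the housing (216–422, 120–225), the cap at (318,200), the left bolt at (389,195), the right bolt at (249,194) and the holder at (73,70). Next I'll refine the bars, bolts and recess.

```bash
cat > d.py <<'E'
from h import *
f=np.load('w1.npy').reshape(-1,3)
def mr(m): 
    r=cv2.minAreaRect((f[m][:,:2]*1000).astype(np.float32));return [np.round(x,1) for x in r]
z=f[:,2]
for nm,c in(('L',(.585,.08)),('R',(.602,-.10))):
    m=(np.hypot(f[:,0]-c[0],f[:,1]-c[1])<.018)&(z>.084)&(z<.093); print('bolt',nm,m.sum(),mr(m),f[m].mean(0).round(4))
for nm,y in(('L',.08),('M',-.012),('R',-.10)):
    m=(f[:,0]>.52)&(f[:,0]<.565)&(abs(f[:,1]-y)<.04)&(z>.097)&(z<.106); print('bar',nm,m.sum(),mr(m),f[m].mean(0).round(4))
m=(abs(f[:,0]-.57)<.12)&(abs(f[:,1]+.012)<.16)&(z>.055)&(z<.063);print('top',mr(m))
m=(abs(f[:,0]-.473)<.06)&(abs(f[:,1]+.34)<.06)&(z>.025)&(z<.035);print('holder',m.sum(),mr(m))
m=(abs(f[:,0]-.473)<.03)&(abs(f[:,1]+.34)<.03)&(z>.012)&(z<.022);print('recess',m.sum(),mr(m),f[m].mean(0).round(4))
E
python3 d.py; python3 t.py .5958 -.0103 .15 95.2
```

```text
bolt L 201 [array([588.3,  79.4]), array([18.4, 18.7]), np.float64(45.8)] [0.588  0.0792 0.0885]
bolt R 201 [array([603.9, -99. ]), array([18.5, 18.7]), np.float64(89.1)] [ 0.6038 -0.0989  0.0886]
bar L 385 [array([538.5,  75.4]), array([ 9.6, 52.2]), np.float64(5.4)] [0.5383 0.0747 0.1004]
bar M 360 [array([546.8, -14.3]), array([ 9.7, 51.3]), np.float64(5.0)] [ 0.546  -0.0142  0.1006]
bar R 363 [array([ 554.2, -103.8]), array([ 9.3, 52.2]), np.float64(5.6)] [ 0.5543 -0.1037  0.1006]
top [array([574.1, -12. ]), array([135.6, 262.3]), np.float64(4.8)]
holder 3282 [array([ 473.6, -337.9]), array([78.4, 80.6]), np.float64(14.3)]
recess 867 [array([ 473.6, -342.2]), array([40.7, 39.5]), np.float64(36.9)] [ 0.4734 -0.3429  0.0178]
{'clock': 2.5, 'position': [0.5597, -0.014, 0.3302], 'ee_rot': [2.1149, 2.3229, 0.0016], 'force': [0.0466, -0.2945, -0.2868], 'width': 0.9994, 'joints': [-0.2584, 0.2569, 0.2454, 1.5862, -0.0647, 1.3056, 1.6606]}
shift [  0.2  36.1 180.2] turn [ 0.001 -0.001  0.003]
```

Emit:
play_rows:
  motion:
    - [1,0,36,50,0,0,0]
    - [1,0,36,100,0,0,0]
    - [1,0,36,150,0,0,0]
    - [1,0,36,180,0,0,0]
    - [1,0,36,200,0,0,0]
    - [1,0,36,220,0,0,0]
    - [1,0,36,235,0,0,0]
    - [1,0,36,245,0,0,0]
    - [1,0,36,245,0,0,0]

```text
clock: 3.4
position: [0.5949, -0.0101, 0.0841]
ee_rot: [-2.114, -2.322, 0.001]
force: [-0.2, 0.5, 0.7]
width: 1.001
```

```bash
python3 t.py .596 -.010 .085 95.1
```

```text
{'clock': 3.4, 'position': [0.5949, -0.0101, 0.0841], 'ee_rot': [-2.1136, -2.3224, 0.0008], 'force': [-0.2227, 0.4714, 0.6507], 'width': 1.0012, 'joints': [-0.2108, 0.5402, 0.1981, 1.8134, -0.142, 0.8031, 1.7236]}
shift [ 0.   1.1 -0.9] turn [-0.001 -0.001  0.005]
```

Grip gently, then lift.

Emit:
play_rows:
  motion:
    - [-1,0,1,-1,0,0,0]
    - [-1,0,1,-1,0,0,0]
    - [-1,0,1,-1,0,0,0]
    - [-1,0,1,-1,0,0,0]
    - [-1,0,1,-1,0,0,0]
    - [-1,0,1,-1,0,0,0]
    - [-1,0,1,-1,0,0,0]
    - [-1,0,1,-1,0,0,0]
  force: 15

```text
clock: 4.2
position: [0.5959, -0.0101, 0.0851]
ee_rot: [-2.114, -2.322, 0.001]
force: [-0.6, 1.1, 1.2]
width: 0.388
```

Emit:
play_rows:
  motion:
    - [-1,0,0,-10,0,0,0]
    - [-1,0,0,-25,0,0,0]
    - [-1,0,0,-50,0,0,0]
    - [-1,0,0,-85,0,0,0]
    - [-1,0,0,-120,0,0,0]
    - [-1,0,0,-120,0,0,0]

```text
clock: 4.8
position: [0.5989, -0.0104, 0.2108]
ee_rot: [2.112, 2.32, 0.009]
force: [0.9, -0.2, -0.2]
width: 0.388
```

```bash
python3 t.py .473 -.339 .205 95.1
```

```text
{'clock': 4.8, 'position': [0.5989, -0.0104, 0.2108], 'ee_rot': [2.1119, 2.3196, 0.009], 'force': [0.942, -0.2183, -0.1915], 'width': 0.3882, 'joints': [-0.2373, 0.4026, 0.2322, 1.6811, -0.1046, 1.0626, 1.6917]}
shift [-315.4 -156.1    4.5] turn [ 0.007 -0.001  0.005]
```

Emit:
play_rows:
  motion:
    - [-1,-45,-22,1,0,0,0]
    - [-1,-90,-45,1,0,0,0]
    - [-1,-135,-67,2,0,0,0]
    - [-1,-180,-89,3,0,0,0]
    - [-1,-225,-112,4,0,0,0]
    - [-1,-270,-134,4,0,0,0]
    - [-1,-300,-149,4,0,0,0]
    - [-1,-315,-156,5,0.007,0,0.005]
    - [-1,-315,-156,25,0.007,0,0.005]
    - [-1,-315,-156,45,0.007,0,0.005]

```text
clock: 5.8
position: [0.4739, -0.3387, 0.1645]
ee_rot: [2.121, 2.316, 0.002]
force: [0.2, 0.2, -0.3]
width: 0.39
```

```bash
cat > e.py <<'E'
from h import *
p=shot('wrist','wrist2.png');w=cloud(p);f=w.reshape(-1,3)
b=shot('side');g=cloud(b).reshape(-1,3)
for f in(f,g):
    z=f[:,2];n=(abs(f[:,0]-.473)<.06)&(abs(f[:,1]+.34)<.06)
    m=n&(z>.026)&(z<.034);print('holder',m.sum(),cv2.minAreaRect((f[m][:,:2]*1000).astype(np.float32)),np.median(z[m]))
    m=n&(z>.055);print('cap?',m.sum())
E
python3 e.py;python3 t.py .473 -.339 .10 95.1
```

```text
holder 5090 ((473.6674499511719, -338.2600402832031), (78.65843963623047, 78.09245300292969), 14.284553527832031) 0.029657841098955598
cap? 63692
holder 1194 ((472.7261657714844, -340.5391540527344), (78.7761001586914, 78.76325988769531), 14.091403007507324) 0.02887332303195008
cap? 20822
{'clock': 5.9, 'position': [0.4725, -0.3367, 0.1621], 'ee_rot': [-2.1164, -2.3149, -0.0001], 'force': [-0.1612, 0.9201, -1.2635], 'width': 0.3865, 'joints': [0.3, 0.4332, 0.3169, 1.7809, -0.1616, 0.9579, 2.3438]}
shift [-2.6  0.5 62.1] turn [-0.003 -0.004  0.001]
```

View pics/wrist2.png

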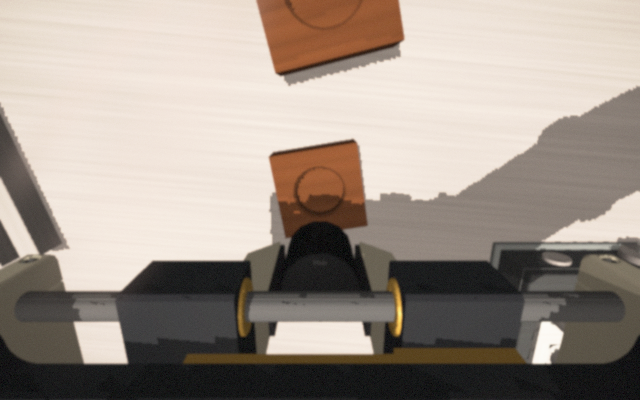

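The wrist view shows the cap held at (320,245) and the small holder's recess at (320,190), with the larger holder above it. The holder centre comes out at about (0.4735, −0.339).

Emit:
play_rows:
  motion:
    - [-1,-2.3,0,35,0,0,0]
    - [-1,-2.3,0,65,0,0,0]
    - [-1,-2.3,0,90,0,0,0]
    - [-1,-2.3,0,105,0,0,0]
    - [-1,-2.3,0,110,0,0,0]
    - [-1,-2.3,0,110,0,0,0]

```text
clock: 6.5
position: [0.4727, -0.3381, 0.0524]
ee_rot: [-2.115, -2.315, -0.0]
force: [0.1, -0.1, -0.6]
width: 0.388
```

```bash
python3 t.py .4733 -.339 .034 95.1
```

```text
{'clock': 6.5, 'position': [0.4727, -0.3381, 0.0524], 'ee_rot': [-2.1152, -2.3155, -0.0003], 'force': [0.1028, -0.1327, -0.5989], 'width': 0.3885, 'joints': [0.3403, 0.5733, 0.2704, 1.8723, -0.2207, 0.7303, 2.3966]}
shift [-1.   0.5 18.4] turn [-0.004 -0.004  0.001]
```

Emit:
play_rows:
  motion:
    - [-1,-1,0.5,4,0,0,0]
    - [-1,-1,0.5,8,0,0,0]
    - [-1,-1,0.5,12,0,0,0]
    - [-1,-1,0.5,15,0,0,0]
    - [-1,-1,0.5,17,0,0,0]
    - [-1,-1,0.5,17.5,0,0,0]
    - [-1,-1,0.5,17.5,0,0,0]

```text
clock: 7.2
position: [0.4732, -0.339, 0.0348]
ee_rot: [-2.115, -2.315, -0.0]
force: [-0.1, 0.4, -0.2]
width: 0.385
```

Emit:
play_rows:
  motion:
    - [0.2,0,0,0,0,0,0]
    - [0.2,0,0,0,0,0,0]
    - [0.2,0,0,0,0,0,0]
    - [0.2,0,0,0,0,0,0]
    - [0.2,0,0,-30,0,0,0]
    - [0.2,0,0,-70,0,0,0]
    - [0.2,0,0,-115,0,0,0]
    - [0.2,0,0,-155,0,0,0]
    - [-1,0,0,-155,0,0,0]

```text
clock: 8.1
position: [0.4763, -0.3417, 0.1956]
ee_rot: [2.117, 2.316, 0.004]
force: [0.4, -0.1, -0.0]
width: 0.554
```

```bash
cat > g.py <<'E'
from h import *
p=shot('wrist','wrist3.png');w=cloud(p).reshape(-1,3);g=cloud(shot('side')).reshape(-1,3)
for f in(w,g):
    m=(abs(f[:,0]-.473)<.025)&(abs(f[:,1]+.339)<.025)&(f[:,2]>.045)&(f[:,2]<.09)
    if m.sum(): print(m.sum(),np.median(f[m],0).round(4),cv2.minAreaRect((f[m][:,:2]*1000).astype(np.float32)))
E
python3 g.py; python3 t.py .588 .0793 .19 95.1
```

```text
1253 [ 0.472  -0.3385  0.0596] ((473.4487609863281, -338.6471252441406), (34.98960876464844, 34.943992614746094), 6.146759986877441)
348 [ 0.4713 -0.3429  0.0586] ((472.78173828125, -341.0014343261719), (35.71442794799805, 35.085166931152344), 6.201825141906738)
{'clock': 8.2, 'position': [0.4743, -0.3398, 0.1907], 'ee_rot': [-2.1164, -2.317, -0.0015], 'force': [-0.7082, 0.8843, -0.7316], 'width': 0.476, 'joints': [0.2933, 0.4081, 0.3301, 1.7416, -0.1532, 1.0204, 2.3402]}
shift [407.1 151.1   1.7] turn [-0.002 -0.003  0.001]
```

View pics/wrist3.png

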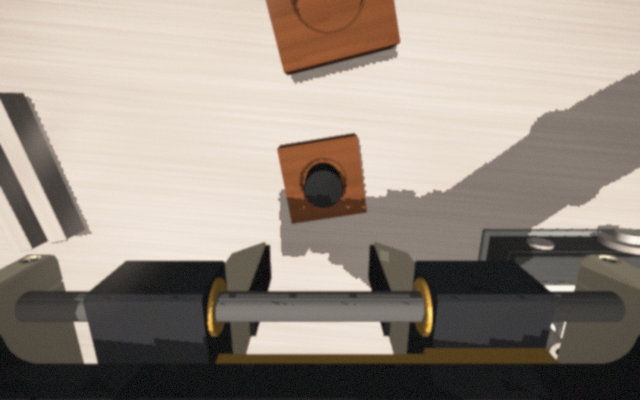

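The cap sits in the recess at (324,185) with its top at z≈0.060, so it is fully down. Next I'll go to the left bolt with the fingers shut, turning the tool 90° on the way so it is ready for the bar.

Emit:
play_rows:
  motion:
    - [-1,40,15,0,0,0,0.14]
    - [-1,80,30,0,0,0,0.28]
    - [-1,120,45,0,0,0,0.42]
    - [-1,160,60,0,0,0,0.56]
    - [-1,200,74,0,0,0,0.7]
    - [-1,240,89,0,0,0,0.84]
    - [-1,280,104,0,0,0,0.98]
    - [-1,320,119,0,0,0,1.12]
    - [-1,365,135,0,0,0,1.26]
    - [-1,407,151,1,0,0,1.4]

```text
clock: 9.2
position: [0.5871, 0.0812, 0.1891]
ee_rot: [-3.113, -0.4, 0.006]
force: [0.6, -0.5, 0.1]
width: 0.004
```

```bash
python3 t.py .588 .0793 .11 5.1
```

```text
{'clock': 9.2, 'position': [0.5871, 0.0812, 0.1891], 'ee_rot': [-3.113, -0.4, 0.0065], 'force': [0.6203, -0.4657, 0.1023], 'width': 0.0036, 'joints': [-0.6156, 0.4514, 0.5585, 1.7328, -0.2747, 1.0399, 0.2949]}
shift [ 0.6  2.4 79.1] turn [-0.003  0.004  0.167]
```

Emit:
play_rows:
  motion:
    - [-1,0.6,2.4,30,0,0,0.1]
    - [-1,0.6,2.4,60,0,0,0.167]
    - [-1,0.6,2.4,80,0,0,0.167]
    - [-1,0.6,2.4,92,0,0,0.167]
    - [-1,0.6,2.4,94,0,0,0.167]
    - [-1,0.6,2.4,94,0,0,0.167]

```text
clock: 9.8
position: [0.5878, 0.079, 0.0949]
ee_rot: [-3.136, -0.139, 0.008]
force: [0.1, -0.4, 1.2]
width: 0.004
```

Emit:
play_rows:
  motion:
    - [-1,0,0,2,0,0,0]
    - [-1,0,0,4,0,0,0]
    - [-1,0,0,6,0,0,0]
    - [-1,0,0,7,0,0,0]
    - [-1,0,0,7,0,0,0]

```text
clock: 10.3
position: [0.5882, 0.079, 0.089]
ee_rot: [-3.135, -0.138, 0.006]
force: [-2.4, -0.2, 9.8]
width: 0.007
```

```bash
python3 t.py .588 .0793 .0885 5.1
```

```text
{'clock': 10.3, 'position': [0.5882, 0.079, 0.089], 'ee_rot': [-3.1354, -0.1384, 0.006], 'force': [-2.4281, -0.2092, 9.7697], 'width': 0.0065, 'joints': [-0.5886, 0.5746, 0.5377, 1.8314, -0.3862, 0.8446, 0.2284]}
shift [-0.2 -0.3  0.5] turn [-0.003  0.004 -0.001]
```

The left bolt is tight: it stayed at 0.089 under 9.8 N. Now the middle bolt.

Emit:
play_rows:
  motion:
    - [-1,0,0,-20,0,0,0]
    - [-1,0,0,-30,0,0,0]
    - [-1,0,40,-30,0,0,0]
    - [-1,0,75,-30,0,0,0]
    - [-1,0,89.5,-30,0,0,0]
    - [-1,0,89.5,-20,0,0,0]
    - [-1,0,89.5,-10,0,0,0]
    - [-1,0,89.5,-6,0,0,0]
    - [-1,0,89.5,-6,0,0,0]

```text
clock: 11.2
position: [0.5954, -0.0083, 0.0933]
ee_rot: [-3.135, -0.142, 0.01]
force: [1.1, 0.1, 0.6]
width: 0.005
```

Emit:
play_rows:
  motion:
    - [-1,0,0,2,0,0,0]
    - [-1,0,0,4,0,0,0]
    - [-1,0,0,6,0,0,0]
    - [-1,0,0,7,0,0,0]
    - [-1,0,0,7,0,0,0]

```text
clock: 11.7
position: [0.5953, -0.0083, 0.0863]
ee_rot: [-3.135, -0.142, 0.009]
force: [-0.3, 1.0, -0.2]
width: 0.007
```

Emit:
play_rows:
  motion:
    - [-1,0,0,2,0,0,0]
    - [-1,0,0,4,0,0,0]
    - [-1,0,0,6,0,0,0]
    - [-1,0,0,7,0,0,0]
    - [-1,0,0,7,0,0,0]

```text
clock: 12.2
position: [0.5955, -0.0084, 0.0803]
ee_rot: [-3.134, -0.141, 0.008]
force: [-3.6, 1.3, 12.8]
width: 0.0
```

The middle bolt is the loose one: it sank 9 mm, to 0.080. Now the right bolt.

Emit:
play_rows:
  motion:
    - [-1,0,0,-20,0,0,0]
    - [-1,0,0,-40,0,0,0]
    - [-1,0,40,-40,0,0,0]
    - [-1,0,75,-40,0,0,0]
    - [-1,0,90.5,-40,0,0,0]
    - [-1,0,90.5,-30,0,0,0]
    - [-1,0,90.5,-20,0,0,0]
    - [-1,0,90.5,-15,0,0,0]
    - [-1,0,90.5,-15,0,0,0]

```text
clock: 13.1
position: [0.6029, -0.0966, 0.0933]
ee_rot: [-3.133, -0.145, 0.012]
force: [-0.7, 0.0, -0.3]
width: 0.002
```

Emit:
play_rows:
  motion:
    - [-1,0,0,2,0,0,0]
    - [-1,0,0,4,0,0,0]
    - [-1,0,0,6,0,0,0]
    - [-1,0,0,7,0,0,0]
    - [-1,0,0,7,0,0,0]

```text
clock: 13.6
position: [0.6032, -0.0956, 0.0887]
ee_rot: [-3.131, -0.146, 0.01]
force: [-9.9, 4.3, 25.1]
width: 0.002
```

The right bolt is tight. Now I'll lift clear and line up over the middle bar.

Emit:
play_rows:
  motion:
    - [-1,0,0,-20,0,0,0]
    - [-0.2,0,0,-60,0,0,0]
    - [-0.2,0,0,-60,0,0,0]
    - [-0.2,-20,-35,-60,0,0,0]
    - [-0.2,-40,-65,-60,0,0,0]
    - [-0.2,-50,-85,-60,0,0,0]
    - [-0.2,-50,-85,-60,0,0,0]

```text
clock: 14.3
position: [0.5443, -0.0123, 0.1493]
ee_rot: [-3.128, -0.153, 0.012]
force: [-0.4, 0.0, 0.0]
width: 0.396
```

```bash
python3 t.py .5465 -.0143 .086 5.1; cat > j.py <<'E'
from h import *
p=shot('wrist','wrist4.png');f=cloud(p).reshape(-1,3);z=f[:,2]
m=(f[:,0]>.525)&(f[:,0]<.57)&(abs(f[:,1]+.014)<.035)&(z>.097)&(z<.106)
print(m.sum())
if m.sum()>20: print(cv2.minAreaRect((f[m][:,:2]*1000).astype(np.float32)))
g=cloud(shot('scene'));
for r in [(.596,-.010),(.588,.0793),(.604,-.099)]:
    k=(np.hypot(f[:,0]-r[0],f[:,1]-r[1])<.006)&(z<.1);print(r,k.sum(),np.median(z[k]) if k.any() else None)
E
python3 j.py
```

```text
{'clock': 14.3, 'position': [0.5443, -0.0123, 0.1493], 'ee_rot': [-3.1283, -0.1525, 0.0124], 'force': [-0.4026, 0.0089, 0.0064], 'width': 0.3963, 'joints': [-0.4972, 0.4274, 0.5864, 1.894, -0.3044, 0.9169, 0.335]}
shift [ 2.5  2.8 63.3] turn [-0.01   0.007  0.008]
1078
((547.134765625, -14.115997314453125), (9.954459190368652, 52.24268341064453), 5.323562145233154)
(0.596, -0.01) 204 0.07983191345485885
(0.588, 0.0793) 305 0.08862255524730818
(0.604, -0.099) 0 None
```

View pics/wrist4.png

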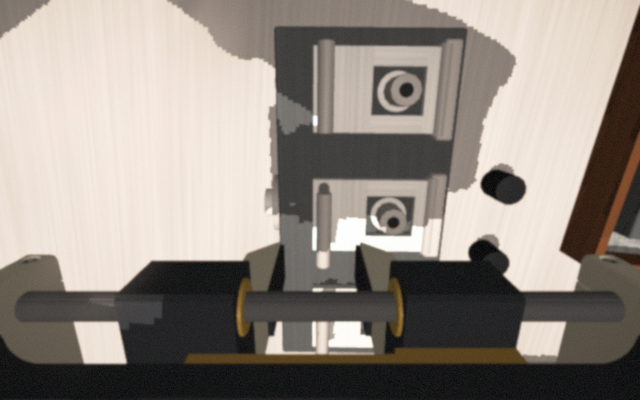

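The wrist view shows the middle station at (380,215), its bar at (324,225) centred between the fingers, and the left station at (395,90). The middle bolt top reads 0.080 and the left one 0.0886. Next I'll descend over the bar and grip it.

Emit:
play_rows:
  motion:
    - [-0.2,2.7,2.6,15,-0.01,0.007,0.008]
    - [-0.2,2.7,2.6,30,-0.01,0.007,0.008]
    - [-0.2,2.7,2.6,45,-0.01,0.007,0.008]
    - [-0.2,2.7,2.6,57,-0.01,0.007,0.008]
    - [-0.2,2.7,2.6,63,-0.01,0.007,0.008]
    - [-0.2,2.7,2.6,63,-0.01,0.007,0.008]

```text
clock: 15.0
position: [0.5485, -0.0182, 0.0861]
ee_rot: [3.136, 0.134, 0.001]
force: [0.4, 0.1, -0.0]
width: 0.403
```

Emit:
play_rows:
  motion:
    - [-1,0,0,0,0,0,0]
    - [-1,0,0,0,0,0,0]
    - [-1,0,0,0,0,0,0]
    - [-1,0,0,0,0,0,0]
    - [-1,0,0,0,0,0,0]
    - [-1,0,0,0,0,0,0]
  force: 20

```text
clock: 15.6
position: [0.5472, -0.0183, 0.0863]
ee_rot: [3.136, 0.134, -0.003]
force: [-5.4, 0.6, 4.7]
width: 0.103
```

```bash
cat > k.py <<'E'
from h import *
# bar arc in tool axes from the current pose: tool x ~ housing x, tool z down; tilt tool with share k of the opening
s=st();x0,z0=-80,33
off=s['position'][2]*1000-97 # TCP rel to bar in z (negative = below)
for th in range(5,66,5):
    a=np.radians(th);bx=x0*np.cos(a)+z0*np.sin(a);bz=-x0*np.sin(a)+z0*np.cos(a)
    b=0.4*a # tilt; TCP offset off along the tool axis
    dx=bx-x0+off*np.sin(b);dz=(bz-z0)+off*np.cos(b)-off
    print(th,round(dx,1),round(-dz,1),'tilt',round(b,3))
E
python3 k.py
```

```text
{'clock': 15.6, 'position': [0.5472, -0.0183, 0.0863], 'ee_rot': [3.1364, 0.134, -0.0026], 'force': [-5.4457, 0.6353, 4.742], 'width': 0.1032, 'joints': [-0.4546, 0.5138, 0.5432, 1.9507, -0.3672, 0.7768, 0.383]}
5 2.8 -6.9 tilt 0.035
10 6.2 -13.4 tilt 0.07
15 10.1 -19.6 tilt 0.105
20 14.6 -25.5 tilt 0.14
25 19.6 -30.9 tilt 0.175
30 25.0 -35.8 tilt 0.209
35 30.8 -40.2 tilt 0.244
40 37.0 -44.1 tilt 0.279
45 43.5 -47.4 tilt 0.314
50 50.2 -50.1 tilt 0.349
55 57.1 -52.2 tilt 0.384
60 64.2 -53.7 tilt 0.419
65 71.4 -54.5 tilt 0.454
```

Emit:
play_rows:
  motion:
    - [-1,1.4,0,-3.5,0,-0.017,0]
    - [-1,2.8,0,-7,0,-0.035,0]
    - [-1,4.5,0,-10,0,-0.052,0]
    - [-1,6.2,0,-13.5,0,-0.07,0]
    - [-1,8.1,0,-16.5,0,-0.087,0]
    - [-1,10,0,-19.5,0,-0.105,0]
    - [-1,12.3,0,-22.5,0,-0.122,0]
    - [-1,14.6,0,-25.5,0,-0.14,0]
    - [-1,14.6,0,-25.5,0,-0.14,0]
  force: 25

```text
clock: 16.5
position: [0.5609, -0.0171, 0.1116]
ee_rot: [3.122, 0.133, -0.226]
force: [-4.4, -0.1, 0.4]
width: 0.103
```

```bash
cat > l.py <<'E'
from h import *
# next poses of the arc, in the present tool axes; bar located from the present pose
s=st();R=cv2.Rodrigues(np.array(s['ee_rot'],float))[0];y=np.radians(5.1)
H=np.array([[np.cos(y),-np.sin(y),0],[np.sin(y),np.cos(y),0],[0,0,1]])
hin=np.array([.596,-.010,0])+H@[.030,0,.064]
bar=np.array(s['position'])-R[:,2]*.0107
r=(bar-hin)@H*1000;now=np.degrees(np.arctan2(33,80)-np.arctan2(r[2],-r[0]))*-1
print('bar rel hinge',r.round(1),'radius',np.hypot(r[0],r[2]).round(1),'opening',now.round(1))
Rc=H@np.diag([1.,-1,-1])
for th in range(int(now//5*5)+5,66,5):
    a=np.radians(th);b=.4*a
    bt=hin+H@(np.array([-80*np.cos(a)+33*np.sin(a),r[1],80*np.sin(a)+33*np.cos(a)])/1000*[1,1,1])
    T=Rc@cv2.Rodrigues(np.array([0,-b,0]))[0]
    print(th,(R.T@(bt+T[:,2]*.0107-s['position'])*1000).round(1),cv2.Rodrigues(R.T@T)[0].ravel().round(3))
E
python3 l.py
```

```text
{'clock': 16.5, 'position': [0.5609, -0.0171, 0.1116], 'ee_rot': [3.1221, 0.1333, -0.2257], 'force': [-4.3949, -0.071, 0.4275], 'width': 0.1027, 'joints': [-0.4476, 0.5828, 0.5678, 1.7675, -0.3227, 1.039, 0.3375]}
bar rel hinge [-64.   -3.9  58.2] radius 86.5 opening 19.9
20 [ 0.2 -0.  -0.2] [ 0.002  0.005 -0.004]
25 [ 4.3 -0.  -6.2] [ 0.002 -0.03  -0.004]
30 [  8.9  -0.  -11.9] [ 0.002 -0.065 -0.004]
35 [ 14.1  -0.  -17.1] [ 0.002 -0.1   -0.004]
40 [ 19.6  -0.1 -21.8] [ 0.002 -0.135 -0.004]
45 [ 25.5  -0.1 -26.1] [ 0.001 -0.17  -0.004]
50 [ 31.8  -0.1 -29.7] [ 0.001 -0.205 -0.004]
55 [ 38.4  -0.1 -32.8] [ 0.001 -0.24  -0.004]
60 [ 45.2  -0.1 -35.3] [ 0.001 -0.274 -0.004]
65 [ 52.2  -0.2 -37.1] [ 0.001 -0.309 -0.004]
```

The bar is on its arc at 20° open, so I'll continue in two parts.

Emit:
play_rows:
  motion:
    - [-1,2.2,0,-3.2,0,-0.015,0]
    - [-1,4.3,0,-6.2,0,-0.03,0]
    - [-1,6.6,0,-9.1,0,-0.047,0]
    - [-1,8.9,0,-11.9,0,-0.065,0]
    - [-1,11.5,0,-14.5,0,-0.082,0]
    - [-1,14.1,0,-17.1,0,-0.1,0]
    - [-1,16.8,0,-19.5,0,-0.117,0]
    - [-1,19.6,0,-21.8,0,-0.135,0]
    - [-1,19.6,0,-21.8,0,-0.135,0]

```text
clock: 17.4
position: [0.5824, -0.0152, 0.131]
ee_rot: [3.094, 0.132, -0.44]
force: [-7.2, 0.7, 7.2]
width: 0.096
```

```bash
python3 l.py
```

```text
{'clock': 17.4, 'position': [0.5824, -0.0152, 0.131], 'ee_rot': [3.0937, 0.1318, -0.4403], 'force': [-7.2468, 0.6879, 7.2275], 'width': 0.0965, 'joints': [-0.4147, 0.6801, 0.5696, 1.5653, -0.3063, 1.2844, 0.3142]}
bar rel hinge [-41.   -3.9  77.2] radius 87.4 opening 39.6
40 [ 1.1 -0.   0.2] [ 0.001  0.004 -0.004]
45 [ 6.4 -0.  -4.7] [ 0.001 -0.031 -0.004]
50 [12.1 -0.  -9.2] [ 0.001 -0.066 -0.004]
55 [ 18.2  -0.1 -13.2] [ 0.001 -0.101 -0.004]
60 [ 24.6  -0.1 -16.6] [ 0.001 -0.136 -0.004]
65 [ 31.2  -0.1 -19.4] [ 0.001 -0.171 -0.004]
```

Emit:
play_rows:
  motion:
    - [-1,3.5,0,-2,0,-0.015,0]
    - [-1,6.4,0,-4.7,0,-0.031,0]
    - [-1,9.2,0,-7,0,-0.048,0]
    - [-1,12.1,0,-9.2,0,-0.066,0]
    - [-1,15.1,0,-11.2,0,-0.083,0]
    - [-1,18.2,0,-13.2,0,-0.101,0]
    - [-1,22,0,-15.2,0,-0.12,0]
    - [-1,22,0,-15.2,0,-0.12,0]
    - [-1,22,0,-15.2,0,-0.12,0]

```text
clock: 18.3
position: [0.6077, -0.013, 0.1412]
ee_rot: [3.057, 0.13, -0.624]
force: [-4.9, 1.1, 12.6]
width: 0.1
```

```bash
python3 l.py|head -2; cat > m.py <<'E'
from h import *
a=shot('scene');b=shot('side')
f=cloud(b).reshape(-1,3)
cv2.imwrite('pics/final.png',np.vstack([cv2.resize(a['img'][120:320,180:480],(800,300) if 0 else (450,300)),cv2.resize(b['img'][100:300,220:520],(450,300))]))
for nm,p in(('scene',a),('side',b)):
    w=cloud(p)
    for q in('clamp_center','wrench'):
        for r in arm.look_for(p,q)[:2]:
            x,y,W,H=np.array(r['box'])*[640,400,640,400];print(nm,q,round(r['score'],2),[int(i) for i in(x,y,W,H)])
m=(abs(f[:,0]-.473)<.025)&(abs(f[:,1]+.34)<.025)&(f[:,2]>.045);print('cap',np.median(f[m],0).round(4))
E
python3 m.py
```

```text
{'clock': 18.3, 'position': [0.6077, -0.013, 0.1412], 'ee_rot': [3.0572, 0.13, -0.6242], 'force': [-4.8623, 1.1393, 12.6286], 'width': 0.0999, 'joints': [-0.3728, 0.7884, 0.5628, 1.3651, -0.305, 1.4946, 0.2989]}
bar rel hinge [-14.4  -4.1  87.1] radius 88.2 opening 58.2
scene clamp_center 0.86 [407, 236, 45, 34]
scene clamp_center 0.73 [221, 166, 9, 13]
scene wrench 0.74 [402, 263, 24, 54]
scene wrench 0.38 [297, 209, 26, 33]
side clamp_center 0.92 [238, 130, 37, 33]
side wrench 0.86 [277, 118, 48, 28]
cap [ 0.4715 -0.3428  0.0586]
```

View pics/final.png

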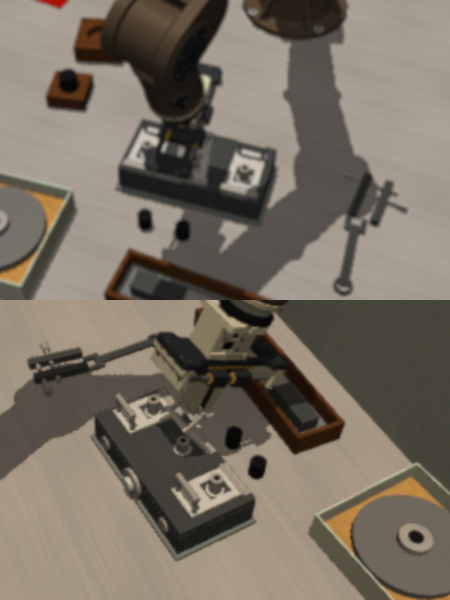

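The final views show the middle plate raised and held, both outer covers flat, the cap in the small holder, and the clamp and wrench in place. I'll ease off the slight upward pull and hand in.

Emit:
play_rows:
  motion:
    - [-1,0,0,0.7,0,0,0]
    - [-1,0,0,1.3,0,0,0]
    - [-1,0,0,1.3,0,0,0]
    - [-1,0,0,1.3,0,0,0]

```text
clock: 19.0
position: [0.6069, -0.0131, 0.1411]
ee_rot: [3.057, 0.13, -0.624]
force: [-3.2, 0.7, 9.6]
width: 0.094
```

```bash
python3 l.py|head -2; python3 -c "
from cell import arm
print(arm.sign_off())"
```

```text
{'clock': 19.0, 'position': [0.6069, -0.0131, 0.1411], 'ee_rot': [3.0575, 0.1299, -0.624], 'force': [-3.2308, 0.6767, 9.566], 'width': 0.0935, 'joints': [-0.3731, 0.7872, 0.5627, 1.3678, -0.3047, 1.4929, 0.2991]}
bar rel hinge [-15.2  -4.1  86.9] radius 88.3 opening 57.7
the job is handed in; nothing more can be done
None
```

I completed the job and handed it in at 19 s, still holding the middle cover open at about 58°.

- **Cap:** it is stowed mouth down in the smaller holder. Its top reads z ≈ 0.059–0.060, which matches sitting fully on the recess floor.
- **Taps:** I tapped left, middle, right in that order.
  - Left is tight: it stayed at 0.089 under about 10 N.
  - Middle is loose: it sank 9 mm and still read 0.080 on the later wrist depth check.
  - Right is tight: it stayed at 0.0887 under about 25 N, a harder tap than intended. I could not re-check it by depth because the gripper hid it.
- **Cover:** I worked out the 58° from the arm pose, not from a direct reading of the hinge. The computed bar radius came out about 2 mm too large (88.3 against 86.5 mm), so the bar may have slipped a little in the grip. There was still about 10 N on the wrist at the end.
- **Bystanders:** the last scene and side pictures show the other two covers shut. The clamp and wrench are where they were to within the detector's few-pixel scatter.

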